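# Snap the switch plate home

## Robot

A 6-joint arm with a two-finger parallel gripper is mounted at the origin on a cart in front of the work surface, level with it; the furniture and walls round the work are solid. World frame = base frame: x ahead of the robot, y to its left, z up, the work surface at z = 0. Lengths are in m, angles in degrees, forces in N, time in s.
With the tool pointing down it reaches from about 0.35 to 0.875 m from the base axis. Payload 4.2 kg.
Tool frame: the origin (TCP) lies at the very end of the fingers, on their centre line; the grasp point (between the pads) lies 19 mm behind it (r.grip_point_offset is the distance from the TCP to the grasp point, in m); z points along the fingers, y is the line along which they close (so a half turn about z gives the same grasp; the last joint's range is limited). The gripper opens to 87 mm and grips with 3 to 60 N. Pads are 19 mm wide; open, the fingers measure 117 mm over their backs; the gripper's body (75 mm by 190 mm) begins 51 mm behind the grasp point.
Start: joints at [-54.855, 22.042, 0.453, 0, -68.411, -14.817], TCP at [0.217, -0.586, 0.223] pointing down, gripper open.
Joint ranges: [-179.83, 179.83], [-69.29, 118.12], [-61.27, 80.66], [-181.25, 117.63], [-171.15, -9.14], [-177.46, 177.46]. Speed limits (degrees/s): [159.86, 159.86, 180, 180, 180, 180].

## Interface

Orientations are given as a 3x3 rotation matrix whose columns are the frame's x, y, z axes.
In Python, from station import r gives the robot as it stands.
- The arm moves only by the tool move_arm, never from a script. Its argument "series" is a list of rows, each a list of 3 entries, a list of its own where there are three numbers: the turn, a rotation vector about the tool's x, y, z as a fraction of full scale, then the shift along the tool's x, y, z as a fraction of full scale, then the opening, from 0 (shut) to 1 (fully open). A call has 1 to 12 rows; each row shifts and turns the commanded pose from where the row before left it, along the tool's axes as they then stand; what a row does not reach is not made up. Full scale, the value 1, is 0.5 m for a shift and 0.1 rad for a turn. A row lasts 1/10 s, in which the tool goes at most 50 mm and 8.59 degrees, less where a joint would pass 70% of its speed; a pose out of reach is approached as far as the arm can. A call with a number of a shift or a turn outside -1 to 1 is refused whole. A call with a gripper value outside its range is refused whole. The fingers move at their own pace and stop on an object; the grip force is fixed at half the most. Time passes only in rows, so rows that do not move let the fingers close. It gives the time, the measured TCP pose, the force, the opening and the grip force at its end, in the units of the state.
- r.sense(): the state, without advancing time (a new reading comes with each control period).
- r.capture(name): name is "scene" or "top"; returns a dict with "img" (400x640x3 uint8, red, green, blue), "fx", "fy", "cx", "cy" (pixels), "k1" (the pictures are not rectified: a ray, as slopes to the right and down, at radius r is drawn at 1 + k1 r^2 times it, then the intrinsics apply), "origin" and "orientation" of the camera in the world. Camera axes: x right, y up, looking along -z (the intrinsics and any distortion apply to the point x, -y, -z); pixel columns grow to the right and rows downward; lengths in m; the calibration is good to about 2 mm. A picture is of the moment at which its call begins. There is no depth.
- r.finish_job(): hands the job in; it is judged then, once.
Trained networks look in the newest picture that a camera, given by its name, has taken for a name from the list of things; names that differ only in an ending like _2 or _b are one class to them, and where a whole thing is asked for, a point or a joint stands for the part that bears it (a point fixed in the world has none). Each returns a list of dicts, best first, with "score" (0 to 1); they miss things now and then, are a little off and sometimes report something else, mostly with a low value. They report only what shows in the picture. A call takes as long as a camera call.
- r.cut_out(target, camera): "pixels" (400x640 bool, what is visible of it) and "centre" ([column, row] in pixels, amid what is visible of it).
- r.pinpoint(target, camera): "centre" ([column, row] in pixels: a listed point, or the origin of a listed thing).
The state is a dict: "time_s": time; "joints": joint angles; "joint_velocities": joint speeds; "effort": joint torques, N m; "tcp_pos": TCP position; "ee_rot": TCP orientation; "wrist_force": force on the tool from outside, world axes, zero at the start; "moment": the same for the moment, N m; "gripper_width": opening from 0.0 (shut) to 1.0 (fully open); "gripper_force": force on a finger pad.
Only numpy, scipy, OpenCV 4.12 (cv2) and the standard library are available. Lean on these libraries where they do the work, as an engineer would, in place of code of your own. Each camera call takes 0.05 s, during which the arm holds its last target. There are 200 camera calls.

## Task

On the bench stands a grey switch box with two green rockers, and its white cover plate lies on it unclipped, standing up off the rim. Press the cover down corner by corner until all four clips have clicked and it sits fully home and flush all round; do not touch the finished switch box with the single red rocker.

Things in the scene. Friction and masses are not known exactly. Their poses are not given: they have to be found in the camera images.
- cover_mid (a point): Centre of the top face of the loose white cover, a rigid frame 110 (x) by 80 (y) by 7 mm, z up, with a 48 x 36 mm window. Press on the grey dots at x = +-40, y = +-26 mm; a clip hangs under each. It starts level, top face 16 mm above the box rim; home it is 7 mm above. A clip takes about 6 N, snaps past half way; later corners may move two, 15 N; at 20 N a corner is home.
- switch_box: Grey box with two green rockers, fixed to the bench, 110 (x) by 80 (y) mm; origin at the centre of its underside, z up, rim 42 mm above it. The rockers (within x = +-19, y = +-13 mm) do not move and stand 9 mm above the rim. The cover lies over it with the same x and y axes; pressing one corner tilts the cover and may lift the opposite corner. A window blind hangs behind the work.
- finished_box: Finished switch box with one red rocker, its white cover already home: 110 (x) by 80 (y) mm, cover top 49 mm and rocker 51 mm above its origin, which is the centre of its underside; fixed to the bench. Leave it alone.

How it is judged (in metres and radians):
At the end, for the whole second after the job is handed in: The cover is clipped home on the box with the green rockers: its top face within 2 mm of its home height (49 mm above the underside of the box), level with the rim within 2 degrees, centred within 6 mm (z of cover_mid in the frame of switch_box between 0.045 and 0.051 m and angle between the z axis of cover_mid and the z axis of switch_box, either way round below 0.035 rad and horizontal distance between cover_mid and switch_box below 0.006 m); the robot touches nothing.
It fails at once if the robot touches the finished switch box (contact force between finished_box and the fingers above 1 N or contact force between finished_box and the arm above 1 N).
It also fails if it takes over 42 s, if anything falls off the work surface, if the arm or the gripper's body presses on something with over 40 N, if the wrist force passes 120 N, or if a joint passes its speed limit or range.

## Working session

There is one attempt and no reset: what is moved stays moved. The work goes in short steps, Python scripts to look and compute and a tool call to move; the robot and the scene stay as the last step left them, time stands still between calls to the robot, and variables do not carry over. Pictures are saved under pics/ and viewed, at most 10 in all, crops included, and the job is handed in when it is done.

Besides the shell and the picture viewer there is one more tool, called after "Request:" in YAML: its name, and indented under it one key for each argument. move_arm: Moves the arm, as the interface text tells. Its arguments: {"type":"object","properties":{"series":{"type":"array"}},"required":["series"]}

```bash
mkdir -p pics; cat > h.py <<'E'
import numpy as np,cv2
from station import r
def ray(c,px):
    K=np.array([[c['fx'],0,c['cx']],[0,c['fy'],c['cy']],[0,0,1.]])
    u=cv2.undistortPoints(np.array([[px]],float),K,np.array([c['k1'],0,0,0.]))[0,0]
    d=np.array(c['orientation'])@np.array([u[0],-u[1],-1]);return np.array(c['origin']),d
def onz(c,px,z):
    o,d=ray(c,px);return o+d*(z-o[2])/d[2]
def proj(c,P):
    q=np.array(c['orientation']).T@(np.array(P)-np.array(c['origin']));u=np.array([q[0],-q[1]])/-q[2]
    u=u*(1+c['k1']*(u@u));return np.array([c['fx']*u[0]+c['cx'],c['fy']*u[1]+c['cy']])
E
python3 - <<'E'
from h import *
ims=[]
for n in("scene","top"):
    c=r.capture(n);cv2.imwrite(f'pics/{n}0.png',c['img'][:,:,::-1]);print(n,c['origin'],np.array(c['orientation']).round(2).tolist())
    for t,z in(("cover_mid",.058),("switch_box",0),("finished_box",0)):
        for d in r.pinpoint(t,n)[:2]:print(t,d['score'],d['centre'],onz(c,d['centre'],z).round(4))
s=r.sense();print(s['time_s'],s['tcp_pos'],s['ee_rot'],s['wrist_force'])
E
```

```text
scene [0.01269978 0.60657192 0.99140679] [[-0.75, 0.51, -0.43], [-0.67, -0.55, 0.5], [0.02, 0.66, 0.75]]
cover_mid 0.89 [308.3, 205.1] [0.5433 0.0173 0.058 ]
switch_box 0.83 [306.9, 221.9] [0.5388 0.0275 0.    ]
finished_box 0.84 [364.1, 176.3] [ 0.5296 -0.2144  0.    ]
top [0.4702531  0.02123583 0.97346203] [[0.01, 1.0, -0.07], [-1.0, 0.01, 0.01], [0.01, 0.07, 1.0]]
cover_mid 0.79 [323.6, 190.0] [0.5429 0.0215 0.058 ]
switch_box 0.97 [322.7, 192.0] [0.543  0.0235 0.    ]
0.4 [ 0.2171086  -0.58596568  0.22237915] [[-9.37717038e-01 -3.47399959e-01 -1.57736166e-04]
 [-3.47399993e-01  9.37716988e-01  3.07466104e-04]
 [ 4.10981701e-05  3.43113747e-04 -9.99999940e-01]] [-1.26979454  0.61923975  0.02843615]
```

View pics/top0.png

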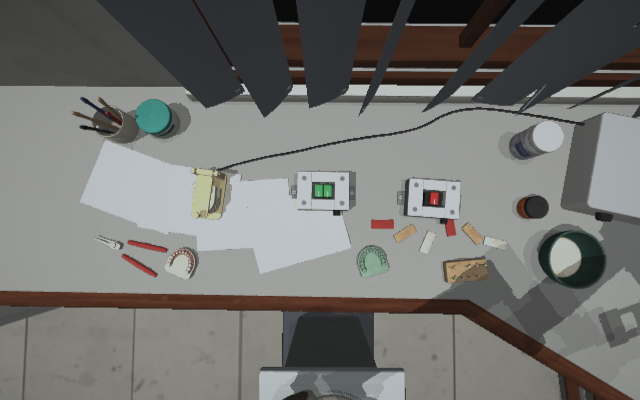

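View pics/scene0.png

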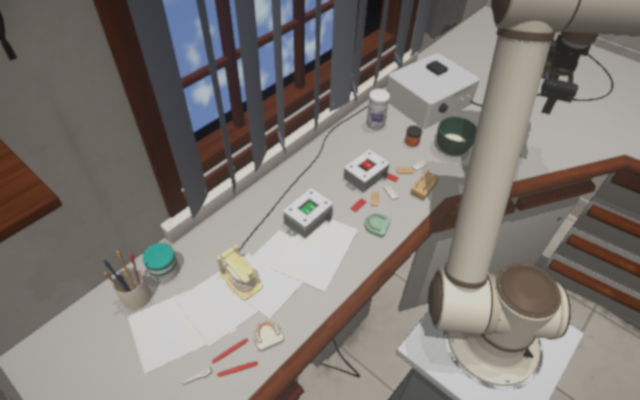

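```bash
python3 - <<'E'
from h import *
c=r.capture("top")
m=r.cut_out("cover_mid","top");print([ (x['score'],x['centre'],x['pixels'].sum()) for x in m])
p=m[0]['pixels'].astype(np.uint8)
h=cv2.convexHull(np.argwhere(p)[:,::-1].astype(np.int32))
R=cv2.minAreaRect(h);B=cv2.boxPoints(R)
w=np.array([onz(c,b,.058)for b in B]);print(R);print(w.round(4),w.mean(0));e=np.diff(w,axis=0);print(e.round(4),np.degrees(np.arctan2(e[:,1],e[:,0])))
o=c['img'][165:220,280:365,::-1];cv2.imwrite('pics/crop1.png',cv2.resize(o,None,fx=9,fy=9,interpolation=cv2.INTER_CUBIC))
E
```

```text
[(0.71, [317.6, 199.7], np.int64(1663))]
((322.4999694824219, 190.99998474121094), (52.99999237060547, 37.99999237060547), 0.0)
[[ 0.5004  0.0792  0.058 ]
 [ 0.5806  0.08    0.058 ]
 [ 0.5814 -0.0319  0.058 ]
 [ 0.5011 -0.0321  0.058 ]] [0.54085709 0.02379772 0.058     ]
[[ 0.0802  0.0009  0.    ]
 [ 0.0008 -0.1119  0.    ]
 [-0.0803 -0.0002  0.    ]] [   0.62914434  -89.60124146 -179.85305487]
```

View pics/crop1.png

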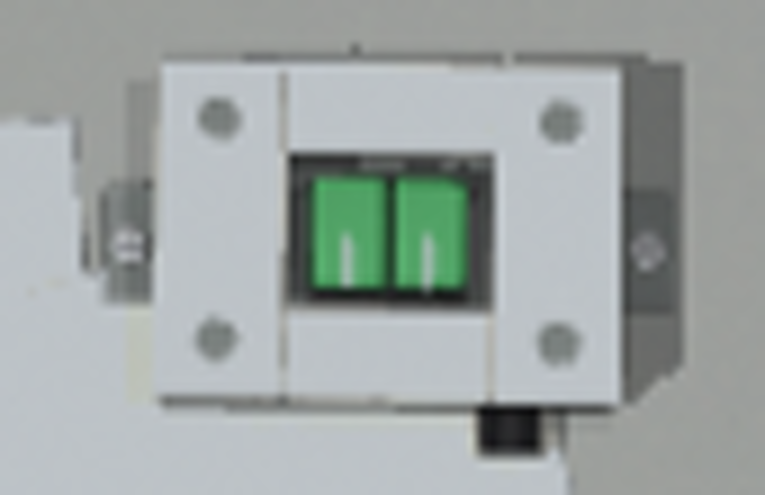

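The crop shows the cover with its four grey dots at about full-image pixels (303.8,177.6), (341.8,178.1), (303.4,202.2), (341.6,202.7); the rockers are green, so this is the right box.

```bash
python3 - <<'E'
from h import *
c=r.capture("top")
D=np.array([onz(c,p,.058) for p in[(303.8,177.6),(341.8,178.1),(303.4,202.2),(341.6,202.7)]]);print(D.round(4),D.mean(0))
print(D[1]-D[0],D[3]-D[2],D[2]-D[0])
s=r.sense();R=np.array(s['ee_rot']);print(s['time_s'])
for d in D: print((R.T@(d+[0,0,.03]-s['tcp_pos'])/.5).round(3))
E
```

```text
[[ 0.5688  0.0635  0.058 ]
 [ 0.5683 -0.0167  0.058 ]
 [ 0.5169  0.0638  0.058 ]
 [ 0.5163 -0.0165  0.058 ]] [0.54258378 0.02350538 0.058     ]
[-0.0005096  -0.08018853  0.        ] [-0.00053108 -0.08029475  0.        ] [-0.05195947  0.00033404  0.        ]
0.55
[-1.111  0.974  0.269]
[-1.054  0.824  0.269]
[-1.014  1.01   0.269]
[-0.957  0.86   0.269]
```

Request:
move_arm:
  series:
    - [[0,0,0],[-0.04,0.036,0],0]
    - [[0,0,0],[-0.07,0.063,0],0]
    - [[0,0,0],[-0.07,0.063,0],0]
    - [[0,0,0],[-0.07,0.063,0],0]
    - [[0,0,0],[-0.07,0.063,0],0]
    - [[0,0,0],[-0.07,0.063,0],0]
    - [[0,0,0],[-0.07,0.063,0],0]
    - [[0,0,0],[-0.07,0.063,0],0]
    - [[0,0,0.9],[0,0,0],0]
    - [[0,0,0.9],[0,0,0],0]
    - [[0,0,0.9],[0,0,0],0]
    - [[0,0,0.85],[0,0,0],0]

```text
time_s: 1.75
tcp_pos: [0.383, -0.2701, 0.2228]
ee_rot: [[-1.0, 0.003, 0.001], [0.003, 1.0, -0.0], [-0.001, -0.0, -1.0]]
wrist_force: [0.6, 0.7, 0.0]
gripper_width: 0.032
gripper_force: 0.0
```

Request:
move_arm:
  series:
    - [[0,0,0],[-0.045,0.084,0],0]
    - [[0,0,0],[-0.045,0.084,0],0]
    - [[0,0,0],[-0.045,0.084,0],0]
    - [[0,0,0],[-0.045,0.084,0],0]
    - [[0,0,0],[-0.045,0.084,0],0]
    - [[0,0,0],[-0.043,0.085,0.03],0]
    - [[0,0,0],[0,0,0.06],0]
    - [[0,0,0],[0,0,0.06],0]
    - [[0,0,0],[0,0,0.06],0]
    - [[0,0,0],[0,0,0.05],0]
    - [[0,0,0],[0,0,0],0]
    - [[0,0,0],[0,0,0],0]

```text
time_s: 2.95
tcp_pos: [0.5173, -0.0179, 0.0931]
ee_rot: [[-1.0, -0.0, 0.0], [-0.0, 1.0, -0.0], [-0.0, -0.0, -1.0]]
wrist_force: [-0.0, 0.6, 0.2]
gripper_width: 0.005
gripper_force: 0.0
```

Request:
move_arm:
  series:
    - [[0,0,0],[0,0.002,0.03],0]
    - [[0,0,0],[0,0,0.03],0]
    - [[0,0,0],[0,0,0.005],0]
    - [[0,0,0],[0,0,0.005],0]
    - [[0,0,0],[0,0,0.005],0]
    - [[0,0,0],[0,0,0.005],0]
    - [[0,0,0],[0,0,0],0]
    - [[0,0,0],[0,0,0],0]

```text
time_s: 3.75
tcp_pos: [0.5171, -0.0171, 0.0537]
ee_rot: [[-1.0, -0.0, 0.001], [-0.0, 1.0, -0.0], [-0.001, -0.0, -1.0]]
wrist_force: [-1.8, -1.7, 6.5]
gripper_width: 0.004
gripper_force: 3.1
```

Request:
move_arm:
  series:
    - [[0,0,0],[0,0,0.004],0]
    - [[0,0,0],[0,0,0.004],0]
    - [[0,0,0],[0,0,0.004],0]
    - [[0,0,0],[0,0,0],0]

```text
time_s: 4.15
tcp_pos: [0.519, -0.0168, 0.0508]
ee_rot: [[-1.0, -0.002, 0.005], [-0.002, 1.0, -0.0], [-0.005, -0.0, -1.0]]
wrist_force: [-5.8, -1.0, 24.1]
gripper_width: 0.005
gripper_force: 11.8
```

Request:
move_arm:
  series:
    - [[0,0,0],[0,0,-0.03],0]
    - [[0,0,0],[0,0,-0.04],0]
    - [[0,0,0],[-0.05,0,0],0]
    - [[0,0,0],[-0.052,0,0],0]
    - [[0,0,0],[0,0,0.03],0]
    - [[0,0,0],[0,0,0.02],0]
    - [[0,0,0],[0,0,0.005],0]
    - [[0,0,0],[0,0,0.005],0]
    - [[0,0,0],[0,0,0.005],0]
    - [[0,0,0],[0,0,0],0]
    - [[0,0,0],[0,0,0],0]

```text
time_s: 5.25
tcp_pos: [0.5675, -0.0169, 0.0511]
ee_rot: [[-1.0, -0.001, 0.0], [-0.001, 1.0, -0.0], [-0.0, -0.0, -1.0]]
wrist_force: [-3.4, 0.1, 8.8]
gripper_width: 0.007
gripper_force: 4.4
```

Request:
move_arm:
  series:
    - [[0,0,0],[0,0,0.004],0]
    - [[0,0,0],[0,0,0.004],0]
    - [[0,0,0],[0,0,0.004],0]
    - [[0,0,0],[0,0,0],0]

```text
time_s: 5.65
tcp_pos: [0.5679, -0.0168, 0.0504]
ee_rot: [[-1.0, -0.003, 0.002], [-0.003, 1.0, -0.001], [-0.002, -0.001, -1.0]]
wrist_force: [-14.2, 2.7, 36.9]
gripper_width: 0.004
gripper_force: 18.6
```

```bash
python3 - <<'E'
from h import *
c=r.capture("scene");o=c['img'][150:260,250:370,::-1];cv2.imwrite('pics/s2.png',cv2.resize(o,None,fx=5,fy=5,interpolation=cv2.INTER_CUBIC))
E
```

```text
(no output)
```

View pics/s2.png

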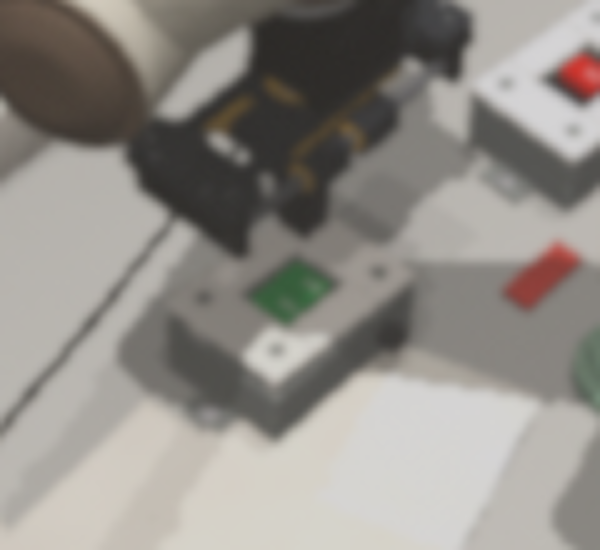

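The cover follows on the -y side (dot at crop 275,350 still raised); the gripper body clears everything.

Request:
move_arm:
  series:
    - [[0,0,0],[0,0,-0.03],0]
    - [[0,0,0],[0,0,-0.04],0]
    - [[0,0,0],[0,0.08,0],0]
    - [[0,0,0],[0,0.081,0],0]
    - [[0,0,0],[0,0,0.03],0]
    - [[0,0,0],[0,0,0.015],0]
    - [[0,0,0],[0,0,0.005],0]
    - [[0,0,0],[0,0,0.005],0]
    - [[0,0,0],[0,0,0.005],0]
    - [[0,0,0],[0,0,0.004],0]
    - [[0,0,0],[0,0,0],0]
    - [[0,0,0],[0,0,0],0]

```text
time_s: 6.9
tcp_pos: [0.5675, 0.0628, 0.0493]
ee_rot: [[-1.0, 0.0, -0.0], [0.0, 1.0, -0.001], [0.0, -0.001, -1.0]]
wrist_force: [-6.7, 1.8, 18.6]
gripper_width: 0.006
gripper_force: 9.4
```

Push a little more, then on to the last corner.

Request:
move_arm:
  series:
    - [[0,0,0],[0,0,0.004],0]
    - [[0,0,0],[0,0,0],0]

```text
time_s: 7.1
tcp_pos: [0.5676, 0.0628, 0.0492]
ee_rot: [[-1.0, -0.001, 0.0], [-0.001, 1.0, -0.001], [-0.0, -0.001, -1.0]]
wrist_force: [-12.2, 1.8, 28.7]
gripper_width: 0.005
gripper_force: 14.7
```

Request:
move_arm:
  series:
    - [[0,0,0],[0,0,-0.03],0]
    - [[0,0,0],[0,0,-0.04],0]
    - [[0,0,0],[0.05,0,0],0]
    - [[0,0,0],[0.052,0,0],0]
    - [[0,0,0],[0,0,0.03],0]
    - [[0,0,0],[0,0,0.02],0]
    - [[0,0,0],[0,0,0.005],0]
    - [[0,0,0],[0,0,0.005],0]
    - [[0,0,0],[0,0,0.004],0]
    - [[0,0,0],[0,0,0.004],0]
    - [[0,0,0],[0,0,0],0]
    - [[0,0,0],[0,0,0],0]

```text
time_s: 8.3
tcp_pos: [0.517, 0.0632, 0.0492]
ee_rot: [[-1.0, -0.001, -0.0], [-0.001, 1.0, -0.001], [0.0, -0.001, -1.0]]
wrist_force: [-11.4, -0.1, 29.1]
gripper_width: 0.003
gripper_force: 14.3
```

All four corners have gone down; I'll re-press the first two to confirm they stayed home.

Request:
move_arm:
  series:
    - [[0,0,0],[0,0,-0.03],0]
    - [[0,0,0],[0,0,-0.03],0]
    - [[0,0,0],[0,-0.08,0],0]
    - [[0,0,0],[0,-0.08,0],0]
    - [[0,0,0],[0,0,0.03],0]
    - [[0,0,0],[0,0,0.015],0]
    - [[0,0,0],[0,0,0.005],0]
    - [[0,0,0],[0,0,0.005],0]
    - [[0,0,0],[0,0,0.004],0]
    - [[0,0,0],[0,0,0],0]
    - [[0,0,0],[0,0,0],0]

```text
time_s: 9.4
tcp_pos: [0.5166, -0.0166, 0.0493]
ee_rot: [[-1.0, -0.003, -0.001], [-0.003, 1.0, -0.002], [0.001, -0.002, -1.0]]
wrist_force: [-8.5, -2.7, 24.5]
gripper_width: 0.006
gripper_force: 12.4
```

Request:
move_arm:
  series:
    - [[0,0,0],[0,0,-0.03],0]
    - [[0,0,0],[0,0,-0.03],0]
    - [[0,0,0],[-0.05,0,0],0]
    - [[0,0,0],[-0.052,0,0],0]
    - [[0,0,0],[0,0,0.03],0]
    - [[0,0,0],[0,0,0.015],0]
    - [[0,0,0],[0,0,0.005],0]
    - [[0,0,0],[0,0,0.005],0]
    - [[0,0,0],[0,0,0.004],0]
    - [[0,0,0],[0,0,0],0]
    - [[0,0,0],[0,0,0],0]

```text
time_s: 10.5
tcp_pos: [0.5669, -0.016, 0.0494]
ee_rot: [[-1.0, -0.002, -0.001], [-0.002, 1.0, -0.001], [0.001, -0.001, -1.0]]
wrist_force: [-7.8, 4.1, 17.6]
gripper_width: 0.008
gripper_force: 8.6
```

All four corners stop at 0.0492–0.0494 m, so the cover is flush. I'll retract and take a last look.

Request:
move_arm:
  series:
    - [[0,0,0],[0,0,-0.04],0]
    - [[0,0,0],[0,0,-0.08],0]
    - [[0,0,0],[0,0,-0.08],0]
    - [[0,0,0],[0.09,0,-0.03],0]
    - [[0,0,0],[0.09,0,0],0]
    - [[0,0,0],[0.09,0,0],0]
    - [[0,0,0],[0,0,0],0]
    - [[0,0,0],[0,0,0],0]

```text
time_s: 11.3
tcp_pos: [0.4323, -0.0163, 0.1621]
ee_rot: [[-1.0, -0.001, 0.002], [-0.001, 1.0, 0.0], [-0.002, 0.0, -1.0]]
wrist_force: [0.7, -0.2, 0.3]
gripper_width: 0.005
gripper_force: 0.0
```

```bash
python3 - <<'E'
from h import *
c=r.capture("top");o=c['img'][165:220,280:365,::-1];a=cv2.resize(o,(420,300),interpolation=cv2.INTER_CUBIC)
print([(x['score'],onz(c,x['centre'],.049)) for x in r.pinpoint("cover_mid","top")])
c=r.capture("scene");o=c['img'][175:245,270:345,::-1];b=cv2.resize(o,(321,300),interpolation=cv2.INTER_CUBIC)
cv2.imwrite('pics/end.png',np.hstack([a,b]))
E
```

```text
[(0.77, array([0.53968144, 0.02999852, 0.049     ]))]
```

View pics/end.png

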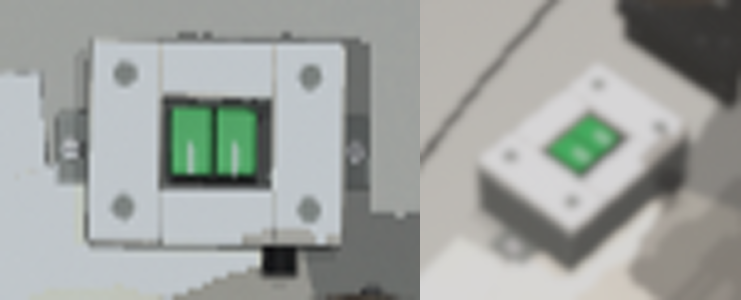

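The final picture shows the cover level and centred on the rim (dots at 125,73 / 310,76 / 123,207 / 309,209), with the arm clear.

```bash
python3 -c "
from station import r
print(r.finish_job())"
```

```text
the job is handed in; nothing more can be done
None
```

The cover is pressed home: all four corners stopped within 0.2 mm of each other at about 49 mm, the finished box was not touched, and I handed the job in at about 11.4 s with the arm clear; no verdict came back.

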